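# Close and pin the reagent case

## Task

The portable reagent case has been loaded. Shut its lid fully, then push the red-headed pin all the way through the hasp, through the lid's lug and both sides of the fork, until the head sits against the fork. Do not knock over the two bottles that stand beside the case.

Things in the scene. Friction and masses are not known exactly. Their poses are not given: they have to be found in the camera images.
- case: Plywood case, fixed to the table, 180 (its x) by 260 (its y) by 110 mm high without the lid. Origin: centre of its underside. Its +x face, turned away from the robot, carries the hasp: an aluminium fork with a bore along the case's y axis, 125 mm in +x from the origin (35 mm clear of the face) and 85 mm above the table.
- lid (a joint): Angle of the plywood lid in rad: 0 is shut (its stop), 1.2 fully open; starts partly open. It is shut by pushing its outer face over, away from the robot, and down. The hinge is stiff: the lid stays where it is left and takes 1 to 4 N at its free edge to shut. Lid 180 by 260 by 10 mm, its top 120 mm above the table when shut.
- lid_hinge (a point): Middle of the lid's hinge line, which runs along the case's y at its top edge near the robot, 110 mm above the table, 90 mm in -x from the case's origin. Axes as the case. The lid's outer face is 10 mm off the hinge line.
- lid_edge (a point): Middle of the lid's free edge on its outer (top) face, 180 mm from the hinge; moves with the lid.
- lug_hole (a point): Centre of the hole (16.6 mm) in the steel lug, 16 mm thick along y, that hangs from a tongue at the middle of the lid's free edge; the tongue reaches 53 mm past the edge. Moves with the lid; shut, the lug is in the fork's gap with its hole on the bore axis.
- pin: Loose steel pin, red head. Shank 12 mm across, 105 mm long along its +y axis, end tapered; head 32 mm across, 14 mm thick, on the -y end. Origin: on the axis at the head's inner face, which seats. It starts with its end in the long fork block, head 55 to 71 mm short of it, drooping a few mm; its polished shank slides easily (friction 0.15) and goes home when pushed to +y of the case.
- pin_head (a point): Centre of the outer, flat end face of the pin's head (the face to push), 14 mm from the pin's origin.
- bore_mouth (a point): Centre of the bore at the outer (-y) face of the fork's long block, where the pin's head seats; axes as the case (y into the bore). From here along +y: long block 55 mm (bore 13.2), gap 24 mm for the lid's lug, second cheek 18 mm (bore 15.6). Both are 36 by 36 mm round the bore, tops 103 mm above the table.
- amber_bottle: Amber bottle, 60 mm across, 120 mm high, standing to the +y side of the case. Origin: centre of its underside.
- white_bottle: White bottle, 56 mm across, 110 mm high, standing to the -y side of the case. Origin: centre of its underside.
Not all that is in view belongs to the job. Of the things that look like the pin, the smaller one is meant. What is shaped like the amber_bottle but pink is not meant.

How it is judged:
By the outcome, as a careful person would: the job done as asked, in the order asked, and still so for the second after the job is handed in, with the robot touching nothing.
It also fails if it takes over 48 s, if anything falls off the work surface, if the arm or the gripper's body presses on something with over 40 N, if the wrist force passes 120 N, or if a joint passes its speed limit or range.

## Robot

A 6-joint arm with a two-finger parallel gripper is mounted at the origin on the work surface. World frame = base frame: x ahead of the robot, y to its left, z up, the work surface at z = 0. Lengths are in mm, angles in rad, forces in N, time in s.
With the tool pointing down it reaches from about 275 to 750 mm from the base axis. Payload 10.2 kg.
Tool frame: the origin (TCP) lies midway between the tips of the shut fingers; the grasp point (between the pads) lies 19 mm behind it; z points along the fingers, y is the line along which they close (so a half turn about z gives the same grasp; the last joint's range is limited). The gripper opens to 88 mm and grips with 3 to 60 N. Pads are 18 mm wide; open, the fingers measure 123 mm over their backs; the gripper's body (75 mm by 187 mm) begins 45 mm behind the grasp point.
Start: joints at [-1.352, 0.313, 1.498, -0, 1.331, -0.223], TCP at [224.461, -474.603, 238.72] pointing down, gripper open.
Joint ranges: [-2.94, 2.94], [-0.97, 2.17], [0.19, 2.56], [-1.23, 4.37], [0.02, 3.11], [-2.88, 2.88]. Speed limits (rad/s): [2.39, 2.39, 3.01, 3.14, 3.14, 3.14].

## Interface

Orientations are given as a unit quaternion [x, y, z, w].
In Python, from bench import ctrl, read_camera gives the robot as it stands.
- The arm moves only by the tool apply_moves, never from a script. Its argument "commands" is a list of rows, each an object with "fingers": the finger opening in cm, from 0 to 8.81; "delta_pos": the shift along the tool's x, y, z in cm, a list of three; "turn": the turn about the tool's z in degrees. A call has 1 to 12 rows; each row shifts and turns the commanded pose from where the row before left it, along the tool's axes as they then stand; what a row does not reach is not made up. A row lasts 1/12 s, in which the tool goes at most 41.7 mm and 7.16 degrees, less where a joint would pass 70% of its speed; a pose out of reach is approached as far as the arm can. A call is refused whole if a number of a shift passes 4.17 or a number of a turn 7.16, either way. A call with a gripper value outside its range is refused whole. The fingers move at their own pace and stop on an object; the grip force is fixed at half the most. Time passes only in rows, so rows that do not move let the fingers close. It gives the time, the measured TCP pose, the force and the opening at its end, in the units of the state.
- ctrl.read_state(): the state, without advancing time (a new reading comes with each control period).
- read_camera(name): name is "side" or "top" or "wrist"; returns a dict with "img" (400x640x3 uint8, red, green, blue), "fx", "fy", "cx", "cy" (pixels), "position" and "orientation" of the camera in the world. Camera axes: x right, y down, z forward; pixel columns grow to the right and rows downward; lengths in mm; the calibration is good to about 2 mm. A picture is of the moment at which its call begins. There is no depth.
- ctrl.finish_job(): hands the job in, once; it reports no verdict.
The state is a dict: "time": time; "joint_positions": joint angles; "joint_vel": joint speeds; "tau": joint torques, N m; "eef_pos": TCP position; "orientation": TCP orientation; "ft_force": force on the tool from outside, world axes, zero at the start; "wrist_torque": the same for the moment, N m; "width": finger opening in mm.
Only numpy, scipy, OpenCV 4.12 (cv2) and the standard library are available. Lean on these libraries where they do the work, as an engineer would, in place of code of your own. Each camera call takes 0.05 s, during which the arm holds its last target. There are 200 camera calls.

## Working session

There is one attempt and no reset: what is moved stays moved. The work goes in short steps, Python scripts to look and compute and a tool call to move; the robot and the scene stay as the last step left them, time stands still between calls to the robot, and variables do not carry over. Pictures are saved under pics/ and viewed, on a budget of 10 in all, crops included, one or two more only if the job needs it, and the job is handed in when it is done.

Besides the shell and the picture viewer there is one more tool, called after "Call:" by a JSON object that holds its "fn" and its "kwargs", one argument or row to a line. apply_moves: Moves the arm, as the interface text tells. Its arguments: {"type":"object","properties":{"commands":{"type":"array"}},"required":["commands"]}

```bash
mkdir -p pics; ls; python3 - <<'E'
from bench import ctrl, read_camera
import cv2,pickle
d={}
for n in("side","top"):
    c=read_camera(n);d[n]=c;cv2.imwrite(f"pics/{n}0.png",c["img"][:,:,::-1]);print(n,c["fx"],c["fy"],c["cx"],c["cy"],c["position"],c["orientation"])
pickle.dump(d,open("c0.pkl","wb"));s=ctrl.read_state();print(s["time"],s["eef_pos"],s["orientation"],s["width"])
E
```

```text
pics
side 497.13573952880915 497.13573952880915 317.6926034396823 193.72203675316283 [1034.99195145 -619.30466215  677.13281049] [ 0.84505997  0.26213808 -0.14132007 -0.44405621]
top 435.24434212212094 435.24434212212094 317.11475868249215 203.725262931853 [ 474.14942963   66.29082376 1086.94719322] [-0.69707733  0.7153228  -0.02918637  0.03930198]
0.1 [ 224.41241618 -474.38230376  238.23792807] [ 9.75699337e-01  2.19112951e-01 -6.56043286e-06 -5.64637813e-04] 88.12296674701588
```

View pics/side0.png

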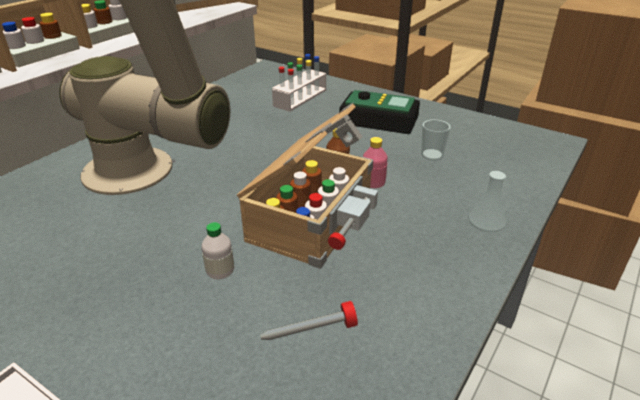

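View pics/top0.png

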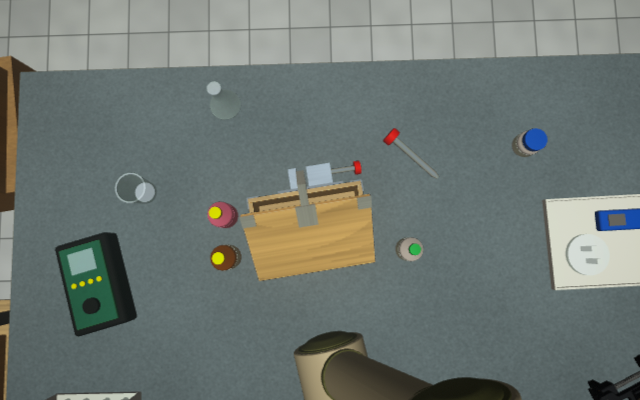

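The side view shows the pin head at (337,240) and the fork block at (352,210). The top view shows the head at (358,167), the block at (319,174), the second cheek at (293,178), and the hinge edge running from (259,279) to (375,262). The bottle caps are at (218,258) amber and (415,249) white. Next I'll measure these.

```bash
cat > h.py <<'E'
import numpy as np,cv2
from scipy.spatial.transform import Rotation as R
def ray(c,u,v):
    d=R.from_quat(c["orientation"]).apply([(u-c["cx"])/c["fx"],(v-c["cy"])/c["fy"],1]);return np.array(c["position"]),d/np.linalg.norm(d)
def plane(c,uv,z):
    p,d=ray(c,*uv);return p+d*(z-p[2])/d[2]
def tri(c1,a,c2,b):
    p,d=ray(c1,*a);q,e=ray(c2,*b);s=np.linalg.lstsq(np.c_[d,-e],q-p,rcond=None)[0]
    x,y=p+s[0]*d,q+s[1]*e;return (x+y)/2,np.linalg.norm(x-y)
def proj(c,P):
    q=R.from_quat(c["orientation"]).inv().apply(np.array(P)-c["position"]);return np.array([c["cx"]+c["fx"]*q[0]/q[2],c["cy"]+c["fy"]*q[1]/q[2]])
def blobs(m,amin=15):
    cs,_=cv2.findContours(m.astype(np.uint8),cv2.RETR_EXTERNAL,cv2.CHAIN_APPROX_NONE)
    return [k for k in cs if cv2.contourArea(k)>=amin]
def red(c):
    i=c["img"].astype(int);return (i[...,0]>120)&(i[...,1]<60)&(i[...,2]<60)
E
python3 - <<'E'
import pickle;from h import *
d=pickle.load(open("c0.pkl","rb"));T,S=d["top"],d["side"]
np.set_printoptions(precision=1,suppress=True)
for n,c in d.items():
    for k in blobs(red(c)): print(n,"red",k.reshape(-1,2).mean(0),cv2.boundingRect(k))
    i=c["img"].astype(int); m=(i[...,2]-i[...,0]>8)&(i.min(2)>140)
    for k in blobs(m): print(n,"alu",k.reshape(-1,2).mean(0),cv2.boundingRect(k),cv2.minAreaRect(k), cv2.boxPoints(cv2.minAreaRect(k)).tolist())
i=T["img"].astype(int)
m=(i[...,0]-i[...,2]>50)&(i[...,0]>140)
for k in blobs(m,800): 
    q=cv2.approxPolyDP(k,4,True).reshape(-1,2);print("lid",q.tolist())
    for uv in q: print(uv,plane(T,uv,110),plane(T,uv,120))
a=cv2.resize(T["img"][130:300,180:440],None,fx=3,fy=3,interpolation=2)
b=cv2.resize(S["img"][100:280,195:420],None,fx=3,fy=3,interpolation=2)
cv2.imwrite("pics/ct.png",a[:,:,::-1]);cv2.imwrite("pics/cs.png",b[:,:,::-1])
E
```

```text
side red [348.9 311.8] (341, 302, 16, 21)
side red [336.9 236.8] (329, 232, 16, 11)
side red [315. 197.] (309, 193, 13, 9)
side red [27.7 18.6] (22, 17, 12, 4)
side alu [398.5 101.2] (389, 97, 19, 9) ((398.04620361328125, 101.13079071044922), (17.736967086791992, 7.938222408294678), 7.125016689300537) [[388.75390625, 103.96925354003906], [389.738525390625, 96.09233093261719], [407.3385009765625, 98.29232788085938], [406.3538818359375, 106.16925048828125]]
top red [357.  166.7] (354, 161, 7, 13)
top red [391.3 136.2] (385, 128, 14, 16)
top alu [144.1 191.9] (135, 182, 19, 20) ((144.00001525878906, 192.0), (16.994115829467773, 17.88854217529297), 26.56505012512207) [[132.40000915527344, 196.1999969482422], [140.40000915527344, 180.1999969482422], [155.6000213623047, 187.8000030517578], [147.6000213623047, 203.8000030517578]]
top alu [292.5 178.3] (288, 168, 10, 21) ((292.36004638671875, 178.31056213378906), (20.096694946289062, 7.419419288635254), 83.2901611328125) [[287.5016784667969, 168.7644805908203], [294.8702697753906, 167.89759826660156], [297.2184143066406, 187.8566436767578], 
[... 1396 characters left out ...]

[297 191] [599.4 123.9 110. ] [598.1 123.3 120. ]
[248 199] [584.2 235.2 110. ] [583.1 233.5 120. ]
[250 212] [554.6 231.  110. ] [553.7 229.3 120. ]
[241 216] [546.  251.4 110. ] [545.3 249.5 120. ]
[252 214] [549.9 226.5 110. ] [549.1 224.9 120. ]
[256 226] [522.6 217.8 110. ] [522.1 216.2 120. ]
[244 230] [514.3 244.9 110. ] [513.9 243.1 120. ]
[259 280] [402.5 212.5 110. ] [403.2 211.  120. ]
[374 261] [438.1 -44.1 110. ] [438.4 -43.  120. ]
[371 210] [551.9 -41.7 110. ] [551.1 -40.6 120. ]
[357 208] [557.2 -10.4 110. ] [556.4  -9.6 120. ]
[356 197] [582.2  -9.  110. ] [581.1  -8.2 120. ]
[368 195] [586.  -36.2 110. ] [584.9 -35.1 120. ]
[361 194] [588.7 -20.5 110. ] [587.5 -19.6 120. ]
```

View pics/ct.png

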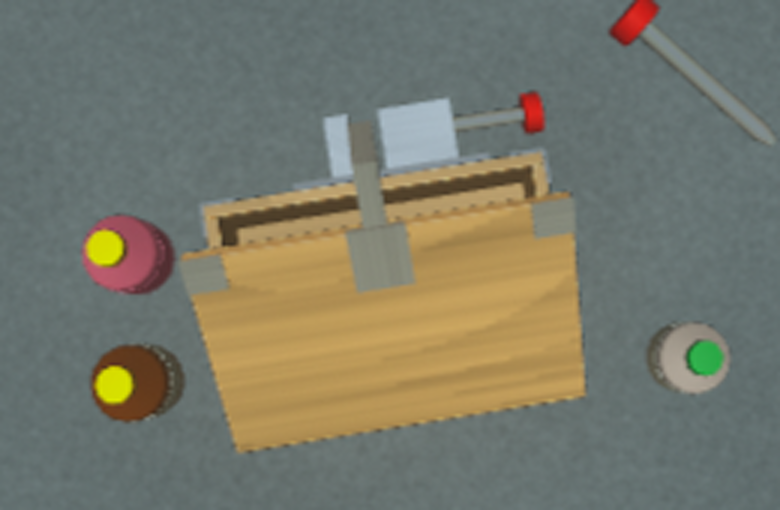

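View pics/cs.png

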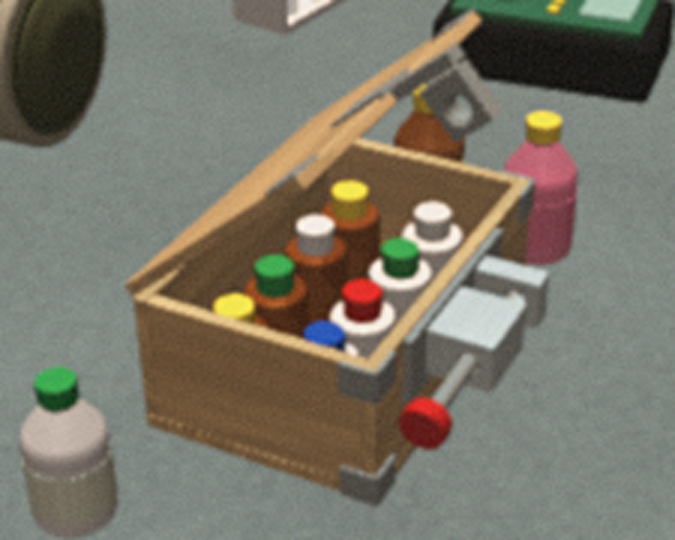

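Both crops agree: the lid is partly open, its outer edge corners are at top-image (240.7,215) and (371.7,195.7), and the pin head centre is at about side (337,240). Now for the case frame and the targets.

```bash
python3 - <<'E'
import pickle;from h import *
d=pickle.load(open("c0.pkl","rb"));T,S=d["top"],d["side"]
np.set_printoptions(precision=1,suppress=True)
A=plane(T,(319.2,174.1),103);B=plane(T,(292.4,178.3),103)
print("block,cheek",A,B,"dist (60.5)",np.linalg.norm(A-B))
H0=plane(T,(259,280),115);H1=plane(T,(374.5,262),115)
print("hinge len(260)",np.linalg.norm(H0-H1))
for n,v in(("fork",B-A),("hinge",H0-H1)):print(n,"yaw",np.degrees(np.arctan2(-v[0],v[1])))
v=H0-H1;yaw=np.arctan2(-v[0],v[1]);ex=np.array([np.cos(yaw),np.sin(yaw),0]);ey=np.array([-np.sin(yaw),np.cos(yaw),0])
hm=(H0+H1)/2;print("hinge mid",hm,"block rel hinge (215,-33?)",(A-hm)@ex,(A-hm)@ey)
# fork gap centre should lie at case y of lug (mid) 
o=A-125*ex; print("case origin x-line",o)
print("edge far",tri(T,(240.7,215),S,(353,104)))
P,e=tri(T,(357.5,167),S,(337,240.3));print("head",P,e,"rel block",(P-A)@ex,(P-A)@ey,"expect y -(27.5+62..+7)")
for n,uv,z in(("white",(415,249),110),("amber",(218,258),120)):
    q=plane(T,uv,z);print(n,q,(q-hm)@ex,(q-hm)@ey)
for uv in((391,136),(436,176)):print("big pin",plane(T,uv,15))
m=(S["img"][...,1]>0)
E
```

```text
block,cheek [637.9  72.7 103. ] [629.9 134.2 103. ] dist (60.5) 62.02712367993859
hinge len(260) 258.4257732535988
fork yaw 7.423839477460699
hinge yaw 7.380587207692235
hinge mid [419.4  83.6 115. ] block rel hinge (215,-33?) 215.22699733897733 -38.84833053402085
case origin x-line [513.9  56.6 103. ]
edge far (array([538.3, 227.7, 236.3]), np.float64(1.156757231669822))
head [656.1 -16.3  83.9] 2.0384651737686874 rel block 6.688054911869121 -90.57336848205092 expect y -(27.5+62..+7)
white [ 462.3 -136.1  110. ] 14.289794001321296 -223.4023226647991
amber [453.5 301.3 120. ] 61.73346696483138 211.55288952780975
big pin [ 744.1 -109.    15. ]
big pin [ 639.7 -216.1   15. ]
```

Checks against the given sizes:

| Quantity | Measured | Given |
|---|---|---|
| Hinge length | 258 mm | 260 mm |
| Fork block to hinge, along case x | 215 mm | 215 mm |
| Pin head short of fork | about 56 mm | 55–71 mm |

The case yaw is 7.4° and the lid is at about 0.70 rad, with its edge at z≈236. I'll raise the tool, align it with the case, and go over the lid.

Call:
{"fn": "apply_moves", "kwargs": {
  "commands": [
    {"fingers":0,"delta_pos":[0,0,-1.8],"turn":5.97},
    {"fingers":0,"delta_pos":[0,0,-1.8],"turn":5.97},
    {"fingers":0,"delta_pos":[0,0,-1.8],"turn":5.97},
    {"fingers":0,"delta_pos":[1.8,-2.6,0],"turn":0},
    {"fingers":0,"delta_pos":[1.8,-2.6,0],"turn":0},
    {"fingers":0,"delta_pos":[1.8,-2.6,0],"turn":0},
    {"fingers":0,"delta_pos":[1.8,-2.6,0],"turn":0},
    {"fingers":0,"delta_pos":[1.8,-2.6,0],"turn":0},
    {"fingers":0,"delta_pos":[1.8,-2.6,0],"turn":0},
    {"fingers":0,"delta_pos":[1.8,-2.6,0],"turn":0},
    {"fingers":0,"delta_pos":[1.8,-2.6,0],"turn":0},
    {"fingers":0,"delta_pos":[1.8,-2.6,0],"turn":0}
  ]
}}

```text
time: 1.1
eef_pos: [355.3, -220.1, 292.6]
orientation: [0.998, 0.064, -0.0, -0.0]
ft_force: [0.3, -0.4, -0.9]
width: 10.1
```

Call:
{"fn": "apply_moves", "kwargs": {
  "commands": [
    {"fingers":0,"delta_pos":[1.8,-2.6,0],"turn":0},
    {"fingers":0,"delta_pos":[1.8,-2.6,0],"turn":0},
    {"fingers":0,"delta_pos":[1.8,-2.6,0],"turn":0},
    {"fingers":0,"delta_pos":[1.8,-2.6,0],"turn":0},
    {"fingers":0,"delta_pos":[1.8,-2.6,0],"turn":0},
    {"fingers":0,"delta_pos":[1.8,-2.6,0],"turn":0},
    {"fingers":0,"delta_pos":[1.8,-2.6,0],"turn":0},
    {"fingers":0,"delta_pos":[1.8,-2.6,0],"turn":0},
    {"fingers":0,"delta_pos":[1.8,-2.6,0],"turn":0},
    {"fingers":0,"delta_pos":[1.8,-2.6,0],"turn":0},
    {"fingers":0,"delta_pos":[1.0,-1.4,0],"turn":0},
    {"fingers":0,"delta_pos":[0,0,0],"turn":0}
  ]
}}

```text
time: 2.1
eef_pos: [508.7, 77.0, 292.0]
orientation: [0.998, 0.066, -0.0, -0.0]
ft_force: [-1.0, -0.3, 0.1]
width: 0.5
```

Call:
{"fn": "apply_moves", "kwargs": {
  "commands": [
    {"fingers":0,"delta_pos":[1.0,-0.9,1.5],"turn":0},
    {"fingers":0,"delta_pos":[1.0,-0.9,2.0],"turn":0},
    {"fingers":0,"delta_pos":[0,0,1.5],"turn":0},
    {"fingers":0,"delta_pos":[0,0,1],"turn":0},
    {"fingers":0,"delta_pos":[0.2,0,0.7],"turn":0},
    {"fingers":0,"delta_pos":[0.3,0,0.7],"turn":0},
    {"fingers":0,"delta_pos":[0.3,0,0.7],"turn":0},
    {"fingers":0,"delta_pos":[0.3,0,0.7],"turn":0},
    {"fingers":0,"delta_pos":[0.3,0,0.7],"turn":0},
    {"fingers":0,"delta_pos":[0.3,0,0.7],"turn":0},
    {"fingers":0,"delta_pos":[0.3,0,0.7],"turn":0},
    {"fingers":0,"delta_pos":[0.3,0,0.7],"turn":0}
  ]
}}

```text
time: 3.1
eef_pos: [548.8, 97.9, 176.1]
orientation: [0.998, 0.065, 0.0, 0.0]
ft_force: [1.2, 0.1, 3.6]
width: 0.3
```

Call:
{"fn": "apply_moves", "kwargs": {
  "commands": [
    {"fingers":0,"delta_pos":[0.3,0,0.7],"turn":0},
    {"fingers":0,"delta_pos":[0.3,0,0.7],"turn":0},
    {"fingers":0,"delta_pos":[0.3,0,0.7],"turn":0},
    {"fingers":0,"delta_pos":[0.3,0,0.7],"turn":0},
    {"fingers":0,"delta_pos":[0.2,0,0.5],"turn":0},
    {"fingers":0,"delta_pos":[0.2,0,0.5],"turn":0}
  ]
}}

```text
time: 3.6
eef_pos: [564.2, 100.0, 137.9]
orientation: [0.998, 0.065, -0.001, -0.0]
ft_force: [-1.6, -0.9, 2.0]
width: 0.2
```

Call:
{"fn": "apply_moves", "kwargs": {
  "commands": [
    {"fingers":0,"delta_pos":[0.2,0,0.4],"turn":0},
    {"fingers":0,"delta_pos":[0.2,0,0.4],"turn":0},
    {"fingers":0,"delta_pos":[0.1,0,0.4],"turn":0},
    {"fingers":0,"delta_pos":[0,0,0.3],"turn":0},
    {"fingers":0,"delta_pos":[0,0,0.2],"turn":0},
    {"fingers":0,"delta_pos":[0,0,0],"turn":0}
  ]
}}

```text
time: 4.1
eef_pos: [569.2, 100.6, 121.4]
orientation: [0.998, 0.065, 0.0, -0.0]
ft_force: [-1.1, 0.4, -0.4]
width: 0.2
```

Call:
{"fn": "apply_moves", "kwargs": {
  "commands": [
    {"fingers":0,"delta_pos":[0,0,0.1],"turn":0},
    {"fingers":0,"delta_pos":[0,0,0.1],"turn":0},
    {"fingers":0,"delta_pos":[0,0,0.1],"turn":0},
    {"fingers":0,"delta_pos":[0,0,0],"turn":0}
  ]
}}

```text
time: 4.43
eef_pos: [569.3, 100.6, 120.4]
orientation: [0.998, 0.065, 0.001, 0.0]
ft_force: [-5.2, 0.2, 13.6]
width: 0.9
```

Call:
{"fn": "apply_moves", "kwargs": {
  "commands": [
    {"fingers":0,"delta_pos":[0,0,0.1],"turn":0},
    {"fingers":0,"delta_pos":[0,0,-2],"turn":0},
    {"fingers":0,"delta_pos":[0,0,-2],"turn":0},
    {"fingers":0,"delta_pos":[1.0,2.4,0],"turn":0},
    {"fingers":0,"delta_pos":[1.0,2.4,0],"turn":0},
    {"fingers":0,"delta_pos":[1.0,2.4,0],"turn":0},
    {"fingers":0,"delta_pos":[1.0,2.4,0],"turn":0},
    {"fingers":0,"delta_pos":[1.0,2.4,0],"turn":0},
    {"fingers":0,"delta_pos":[1.0,2.4,0],"turn":0},
    {"fingers":0,"delta_pos":[0.6,2.4,0],"turn":0},
    {"fingers":0,"delta_pos":[0,0,0],"turn":0}
  ]
}}

```text
time: 5.35
eef_pos: [657.1, -61.5, 157.0]
orientation: [0.998, 0.063, -0.0, 0.0]
ft_force: [-1.2, -0.9, 0.0]
width: 0.1
```

```bash
python3 - <<'E'
from bench import ctrl, read_camera
from h import *;import pickle
np.set_printoptions(precision=1,suppress=True)
S=read_camera("side");T=read_camera("top");pickle.dump({"side":S,"top":T},open("c1.pkl","wb"))
s=ctrl.read_state();print(s["time"],s["eef_pos"],s["ft_force"])
for c in(T,S):
    for k in blobs(red(c)):print(k.reshape(-1,2).mean(0),cv2.boundingRect(k))
a=cv2.resize(S["img"][120:270,200:400],None,fx=4,fy=4,interpolation=2);cv2.imwrite("pics/s1.png",a[:,:,::-1])
E
```

```text
5.45 [656.1 -57.9 157.2] [0.1 0.3 0.5]
[348.5 311.2] (341, 302, 16, 22)
[336.9 236.9] (329, 232, 16, 11)
[28.  18.7] (22, 17, 13, 5)
```

View pics/s1.png

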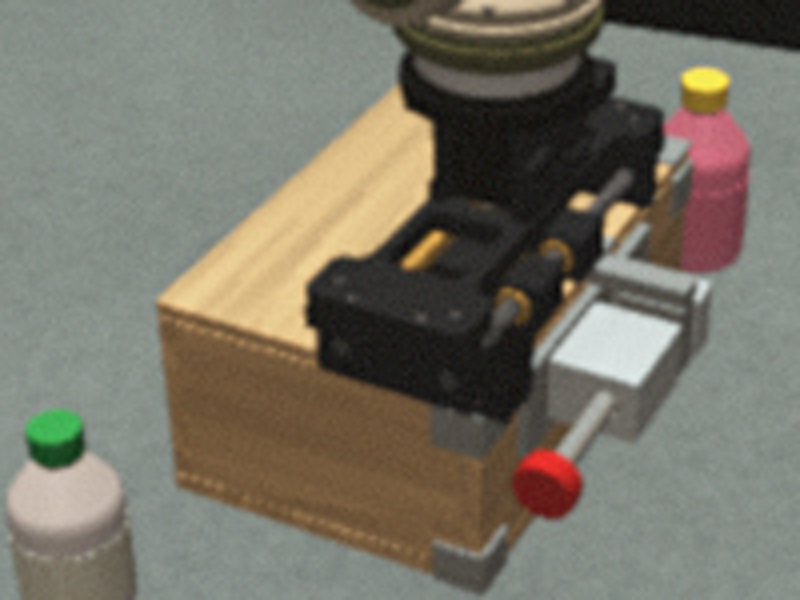

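The lid is flush and the lug tongue hangs in the fork's gap. The pin head is at crop (548,484), unmoved. I can't pick out the fingers, so I'll project the TCP into the view before going down.

```bash
python3 - <<'E'
from h import *;import pickle
S=pickle.load(open("c1.pkl","rb"))["side"]
np.set_printoptions(precision=0,suppress=True)
for z in(157,176,221,260):print(z,(proj(S,(656,-58,z))-[200,120])*4)
ey=np.array([-.129,.992,0])
for t in(-93,93):print((proj(S,np.array([656,-58,230])+t*ey)-[200,120])*4)
A=np.array([637.9,72.7,0])
for q in ((-27.5),-83.5,-97.5):print("axis",(proj(S,A+q*ey+[0,0,85])-[200,120])*4)
E
```

```text
157 [495. 402.]
176 [495. 366.]
221 [495. 278.]
260 [496. 197.]
[384. 382.]
[590. 156.]
axis [589. 402.]
axis [540. 467.]
axis [526. 484.]
```

The TCP projects to crop (495,402), right at the visible fingertip, so the pose is consistent. The bore mouth and the pin head show the same offset of about 5 px in the side view. That means the pin is in line with the bore and the difference is camera bias. I'll back off a little and go down.

Call:
{"fn": "apply_moves", "kwargs": {
  "commands": [
    {"fingers":0,"delta_pos":[0.3,1.0,0],"turn":0},
    {"fingers":0,"delta_pos":[0,0,1.7],"turn":0},
    {"fingers":0,"delta_pos":[0,0,1.7],"turn":0},
    {"fingers":0,"delta_pos":[0,0,1.7],"turn":0},
    {"fingers":0,"delta_pos":[0,0,1.7],"turn":0},
    {"fingers":0,"delta_pos":[0,0,1.7],"turn":0},
    {"fingers":0,"delta_pos":[0,0,0],"turn":0}
  ]
}}

```text
time: 6.03
eef_pos: [659.0, -66.0, 69.4]
orientation: [0.998, 0.065, -0.003, -0.001]
ft_force: [-0.6, 0.5, 0.5]
width: 0.6
```

```bash
python3 - <<'E'
from bench import ctrl, read_camera
from h import *
S=read_camera("side");s=ctrl.read_state();print(s["time"],s["eef_pos"],s["ft_force"])
for k in blobs(red(S)):print(k.reshape(-1,2).mean(0),cv2.boundingRect(k))
a=cv2.resize(S["img"][150:270,260:420],None,fx=5,fy=5,interpolation=2);cv2.imwrite("pics/s2.png",a[:,:,::-1])
E
```

```text
6.0833 [659.79693179 -66.29745151  71.50540359] [ 0.49795768 -0.48962845  0.9546036 ]
[348.98148148 312.03703704] (341, 302, 16, 21)
[341.52631579 238.21052632] (340, 234, 5, 9)
[27.72 18.68] (22, 17, 12, 5)
```

View pics/s2.png

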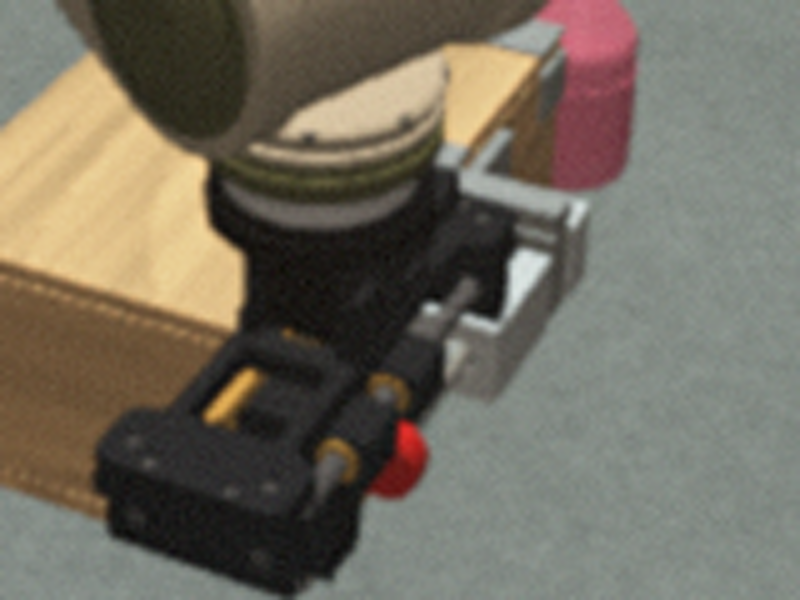

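The fingers stand behind the head on its -y side, with the red edge just visible at (400,460). Pushing toward case +y.

Call:
{"fn": "apply_moves", "kwargs": {
  "commands": [
    {"fingers":0,"delta_pos":[0,-0.6,0],"turn":0},
    {"fingers":0,"delta_pos":[0,-0.6,0],"turn":0},
    {"fingers":0,"delta_pos":[0,-0.6,0],"turn":0},
    {"fingers":0,"delta_pos":[0,-0.5,0],"turn":0},
    {"fingers":0,"delta_pos":[0,-0.5,0],"turn":0},
    {"fingers":0,"delta_pos":[0,-0.4,0],"turn":0},
    {"fingers":0,"delta_pos":[0,-0.4,0],"turn":0},
    {"fingers":0,"delta_pos":[0,0,0],"turn":0}
  ]
}}

```text
time: 6.75
eef_pos: [656.2, -31.0, 73.3]
orientation: [0.998, 0.065, 0.001, 0.0]
ft_force: [0.1, -0.6, 1.2]
width: 0.4
```

Call:
{"fn": "apply_moves", "kwargs": {
  "commands": [
    {"fingers":0,"delta_pos":[0,-0.4,0],"turn":0},
    {"fingers":0,"delta_pos":[0,-0.4,0],"turn":0},
    {"fingers":0,"delta_pos":[0,-0.4,0],"turn":0},
    {"fingers":0,"delta_pos":[0,-0.4,0],"turn":0}
  ]
}}

```text
time: 7.08
eef_pos: [653.5, -14.7, 72.3]
orientation: [0.998, 0.065, -0.001, -0.0]
ft_force: [-0.2, 0.0, 0.4]
width: 0.2
```

```bash
python3 - <<'E'
from bench import ctrl, read_camera
from h import *
S=read_camera("side");s=ctrl.read_state();print(s["time"],s["eef_pos"],s["ft_force"])
for k in blobs(red(S),5):print(k.reshape(-1,2).mean(0),cv2.boundingRect(k))
e=np.array(s["eef_pos"])-[637.9,72.7,0];print("TCP rel block",e@[.992,.129,0],e@[-.129,.992,0])
E
```

```text
7.1333 [653.3780735  -13.91225701  72.19553496] [-0.42539745  0.73582067  0.16819342]
[349.13207547 312.18867925] (341, 302, 16, 21)
[347.91666667 230.91666667] (346, 228, 5, 6)
[27.72 18.64] (22, 17, 12, 5)
TCP rel block 4.181267756976045 -87.91603043051674
```

Call:
{"fn": "apply_moves", "kwargs": {
  "commands": [
    {"fingers":0,"delta_pos":[0,-0.4,0],"turn":0},
    {"fingers":0,"delta_pos":[0,-0.4,0],"turn":0},
    {"fingers":0,"delta_pos":[0,-0.3,0],"turn":0},
    {"fingers":0,"delta_pos":[0,0,0],"turn":0}
  ]
}}

```text
time: 7.47
eef_pos: [652.3, -3.7, 72.6]
orientation: [0.998, 0.065, -0.0, -0.0]
ft_force: [0.3, -0.2, -1.0]
width: 0.4
```

The head is moving with the fingers: its visible edge went from (341,238) to (348,231). I'll continue in small steps.

Call:
{"fn": "apply_moves", "kwargs": {
  "commands": [
    {"fingers":0,"delta_pos":[0,-0.3,0],"turn":0},
    {"fingers":0,"delta_pos":[0,-0.3,0],"turn":0},
    {"fingers":0,"delta_pos":[0,-0.3,0],"turn":0},
    {"fingers":0,"delta_pos":[0,-0.2,0],"turn":0},
    {"fingers":0,"delta_pos":[0,0,0],"turn":0}
  ]
}}

```text
time: 7.88
eef_pos: [651.0, 6.9, 72.7]
orientation: [0.998, 0.065, -0.0, -0.0]
ft_force: [0.8, -0.5, -0.2]
width: 0.5
```

Call:
{"fn": "apply_moves", "kwargs": {
  "commands": [
    {"fingers":0,"delta_pos":[0,-0.2,0],"turn":0},
    {"fingers":0,"delta_pos":[0,-0.2,0],"turn":0},
    {"fingers":0,"delta_pos":[0,0,0],"turn":0}
  ]
}}

```text
time: 8.13
eef_pos: [650.5, 10.7, 72.7]
orientation: [0.998, 0.065, -0.0, -0.0]
ft_force: [-0.5, -0.4, -0.1]
width: 0.5
```

Call:
{"fn": "apply_moves", "kwargs": {
  "commands": [
    {"fingers":0,"delta_pos":[0,-0.2,0],"turn":0},
    {"fingers":0,"delta_pos":[0,-0.1,0],"turn":0},
    {"fingers":0,"delta_pos":[0,0,0],"turn":0}
  ]
}}

```text
time: 8.38
eef_pos: [650.1, 13.6, 72.8]
orientation: [0.998, 0.065, 0.0, -0.0]
ft_force: [-0.7, -0.1, 0.1]
width: 0.5
```

Call:
{"fn": "apply_moves", "kwargs": {
  "commands": [
    {"fingers":0,"delta_pos":[0,-0.2,0],"turn":0},
    {"fingers":0,"delta_pos":[0,0,0],"turn":0}
  ]
}}

```text
time: 8.55
eef_pos: [649.9, 15.4, 72.7]
orientation: [0.998, 0.065, 0.0, 0.0]
ft_force: [-0.3, 0.1, 0.5]
width: 0.5
```

```bash
python3 - <<'E'
from bench import ctrl, read_camera
from h import *
S=read_camera("side");s=ctrl.read_state();print(s["time"],s["eef_pos"],s["ft_force"])
for k in blobs(red(S),5):print(k.reshape(-1,2).mean(0),cv2.boundingRect(k))
a=cv2.resize(S["img"][150:270,260:420],None,fx=5,fy=5,interpolation=2);cv2.imwrite("pics/s3.png",a[:,:,::-1])
E
```

```text
8.6 [649.88963846  15.37425456  72.74623796] [ 0.03723688 -0.65532643  0.30904561]
[349.01851852 312.03703704] (341, 302, 16, 21)
[354.15384615 221.38461538] (352, 219, 5, 6)
[27.76 18.56] (22, 17, 13, 4)
```

View pics/s3.png

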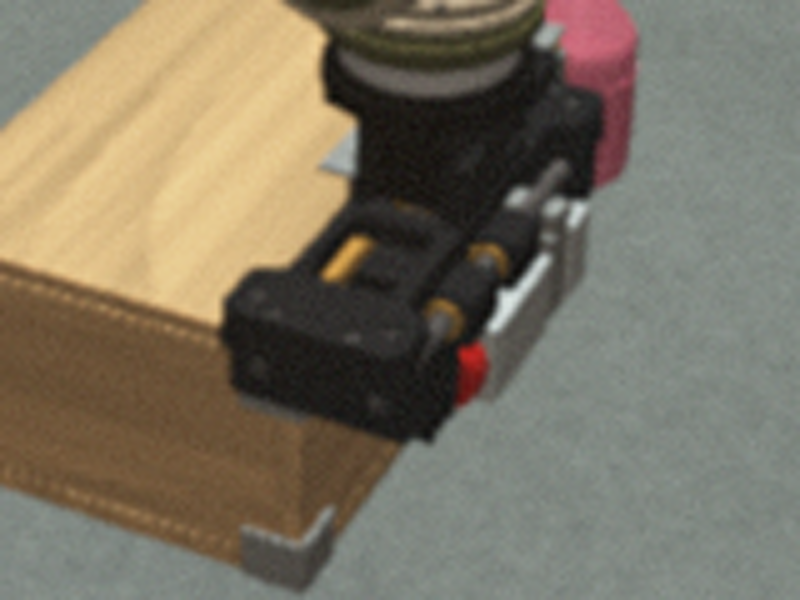

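The head at (470,372) is almost against the block at (490,360), and there is no force yet. I'll go on by millimetres.

Call:
{"fn": "apply_moves", "kwargs": {
  "commands": [
    {"fingers":0,"delta_pos":[0,-0.1,0],"turn":0},
    {"fingers":0,"delta_pos":[0,-0.1,0],"turn":0},
    {"fingers":0,"delta_pos":[0,0,0],"turn":0}
  ]
}}

```text
time: 8.85
eef_pos: [649.9, 15.7, 72.8]
orientation: [0.998, 0.064, 0.0, 0.001]
ft_force: [0.5, -8.6, -0.0]
width: 0.4
```

Call:
{"fn": "apply_moves", "kwargs": {
  "commands": [
    {"fingers":0,"delta_pos":[0,-0.1,0],"turn":0},
    {"fingers":0,"delta_pos":[0,-0.1,0],"turn":0},
    {"fingers":0,"delta_pos":[0,0,0],"turn":0}
  ]
}}

```text
time: 9.1
eef_pos: [649.9, 15.8, 72.9]
orientation: [0.998, 0.064, 0.0, 0.003]
ft_force: [1.1, -17.6, -1.3]
width: 0.2
```

It hit a hard stop at TCP y = -58 relative to the block, against -59 expected for a seated head. I'll retreat and check.

Call:
{"fn": "apply_moves", "kwargs": {
  "commands": [
    {"fingers":0,"delta_pos":[0,1,0],"turn":0},
    {"fingers":0,"delta_pos":[0,2,0],"turn":0},
    {"fingers":0,"delta_pos":[0,3,0],"turn":0},
    {"fingers":0,"delta_pos":[0,3,0],"turn":0},
    {"fingers":0,"delta_pos":[0,0,-3],"turn":0},
    {"fingers":0,"delta_pos":[0,0,-3],"turn":0},
    {"fingers":0,"delta_pos":[0,0,-3],"turn":0},
    {"fingers":0,"delta_pos":[-2,3,-2],"turn":0},
    {"fingers":0,"delta_pos":[-2,3,-2],"turn":0},
    {"fingers":0,"delta_pos":[-2,3,-2],"turn":0},
    {"fingers":0,"delta_pos":[-2,3,-2],"turn":0},
    {"fingers":0,"delta_pos":[0,0,0],"turn":0}
  ]
}}

```text
time: 10.1
eef_pos: [595.8, -204.9, 247.0]
orientation: [0.998, 0.062, 0.003, 0.002]
ft_force: [0.5, 0.3, 1.0]
width: 0.8
```

Call:
{"fn": "apply_moves", "kwargs": {
  "commands": [
    {"fingers":0,"delta_pos":[-3,2,-1],"turn":0},
    {"fingers":0,"delta_pos":[-3,2,-1],"turn":0},
    {"fingers":0,"delta_pos":[-3,2,-1],"turn":0},
    {"fingers":0,"delta_pos":[-3,2,-1],"turn":0},
    {"fingers":0,"delta_pos":[-3,2,-1],"turn":0},
    {"fingers":0,"delta_pos":[-3,2,-1],"turn":0},
    {"fingers":0,"delta_pos":[0,0,0],"turn":0}
  ]
}}

```text
time: 10.68
eef_pos: [431.0, -345.0, 304.5]
orientation: [0.998, 0.062, 0.0, 0.001]
ft_force: [0.5, -0.4, -0.3]
width: 0.5
```

```bash
python3 - <<'E'
from bench import ctrl, read_camera
from h import *;import pickle
np.set_printoptions(precision=1,suppress=True)
S=read_camera("side");T=read_camera("top");s=ctrl.read_state();print(s["time"],s["eef_pos"],s["ft_force"])
for c in(T,S):
  for k in blobs(red(c),5):print(k.reshape(-1,2).mean(0),cv2.boundingRect(k))
a=cv2.resize(S["img"][100:290,180:420],(758,600),interpolation=2)
cv2.imwrite("pics/s4.png",a[:,:,::-1])
b=cv2.resize(T["img"][130:300,180:440],None,fx=3,fy=3,interpolation=2);cv2.imwrite("pics/t4.png",b[:,:,::-1])
E
```

```text
10.7833 [ 433.7 -341.9  302.8] [ 1.1  0.1 -0.1]
[333.5 170.5] (331, 164, 6, 13)
[391.3 136.2] (385, 128, 14, 16)
[349.  311.4] (341, 302, 16, 20)
[349.7 219. ] (342, 215, 15, 10)
[290.2  70.3] (288, 69, 5, 3)
```

View pics/s4.png

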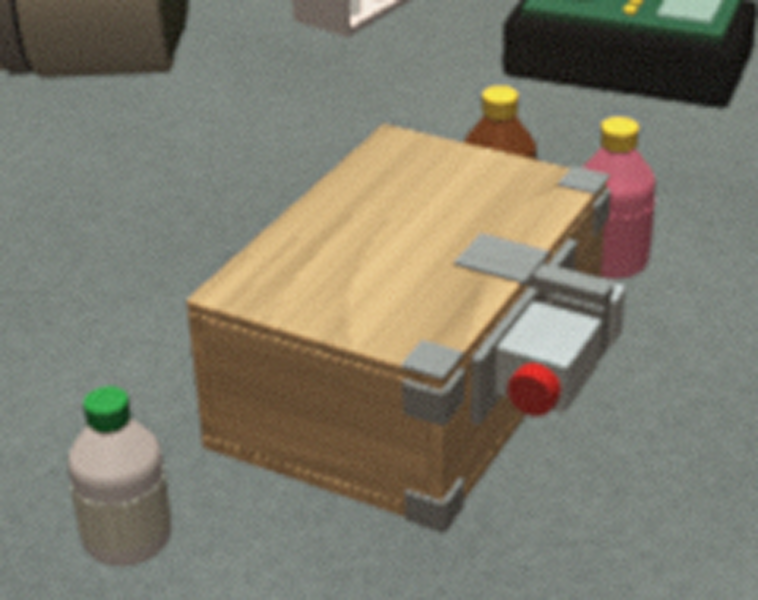

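View pics/t4.png

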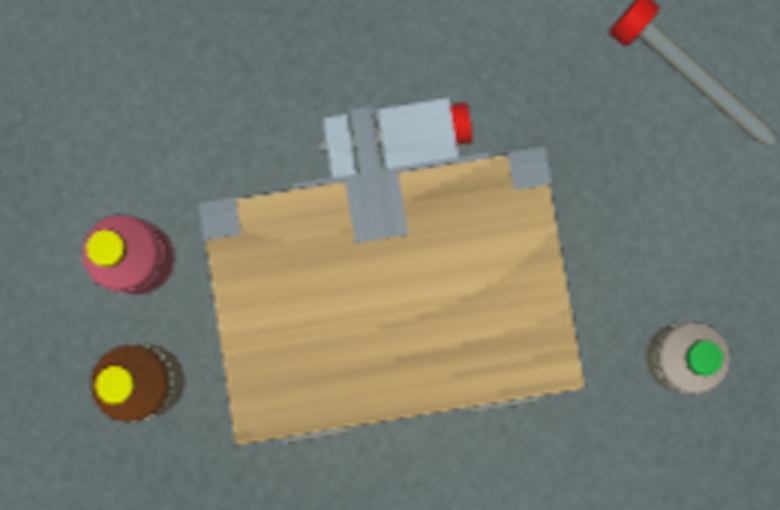

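The lid is shut and the lug sits in the gap. The head is flush on the block at top crop (460,123), and the pin's tip shows past the second cheek at (322,147). Both bottles stand where they were. Handing in.

```bash
python3 -c "
from bench import ctrl;print(ctrl.finish_job())"
```

```text
the job is handed in; nothing more can be done
None
```

The lid is shut and the pin is all the way home. I pressed the lid down with the closed fingertips, then pushed the pin's head along the bore, and handed the job in at about 10.8 s of the 48 s allowed.

- **Lid:** it reached its stop at tool height 120.4 mm (120 expected when shut) with about 14 N on the tool. I then pressed about 1 mm further and did not read that force.
- **Pin:** it came to a hard stop at about 18 N, within about 1 mm of the expected seated position. The last pictures show the head flush on the fork and the pin's tip out beyond the second cheek.
- **Surroundings:** both bottles stand where they were, and the robot is clear of everything.
- **One disagreement:** the side camera placed the fork and pin about 5 px from where the top camera's measurement put them. Both shifted alike, so I took it as calibration error; the push was not affected.

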